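# Hold the card clip open over the tall card

## Task

Take the spring clip off the low card by squeezing its finger tabs, and hold it squeezed wide open over the middle of the tall card's top edge, the jaws clear of both faces, pushed down until you feel the edge stop against the spring barrel and kept there with a light push. Finish while holding it open like that, so that I can slip a result strip in beside the card. Do not lift, drag or tip the card stands, and leave the timer, tally counter and specimen cup where they are.

Things in the scene. Friction and masses are not known exactly. Their poses are not given: they have to be found in the camera images.
- clip: steel bulldog clip, 65 g: two halves hinged on a rod with a torsion spring. Starts biting the low card's top edge, jaws down, edge home against its barrel. Frame of its front half: origin on the rod axis at mid-width (centre of the spring barrel, radius 4.5 mm); y along rod and card edge, x square to the card, z up while it bites; as the clip opens this half tips by half the gape, top towards +x
- clip_gape (a joint): opening of the clip in rad: 0 biting the 3 mm card, 0.60 fully open (hard stop, tabs parallel; gap between lips about 20 mm), -0.08 shut on nothing; a spring shuts it (0.17 N m at 0, 0.35 N m at 0.6)
- front_lip (a point): inner edge of the front jaw's lip (mid-width), 29 mm below the rod (lip's end 31 mm); touches the card while the clip bites
- back_lip (a point): inner edge of the back jaw's lip (mid-width), 29 mm below the rod
- low_stand: low card stand: white laminated card 148 mm wide, 105 high, 3 thick, upright in a weighted grey foot 80 x 127 x 9 mm, 0.8 kg, loose on the bench. Origin under the foot's centre; y along the card, x square to it (printed side faces -x), z up; the card's top edge is 114 mm above the bench
- low_stand_edge (a point): middle of the low card's top edge (top surface, middle of the thickness); the clip starts within 25 mm of it
- tall_stand: tall card stand: the same card stood on end, 105 mm wide, 148 high, 3 thick, in a weighted grey foot 80 x 90 x 9 mm, 0.8 kg, loose on the bench. Origin under the foot's centre; y along the card, x square to it, z up; the card's top edge is 157 mm above the bench
- tall_stand_edge (a point): middle of the tall card's top edge (top surface, middle of the thickness). With the clip fully home the rod's axis is 4.5 mm above this point
- timer: bystander: square white bench timer with a dial, 40 x 64 x 64 mm, behind the cards; origin under its centre
- tally_counter: bystander: chrome hand tally counter, 62 x 72 x 25 mm, near the bench's front edge between the cards; origin under its centre
- specimen_cup_a: bystander: lidded specimen cup, 60 mm across, 64 mm high, behind the cards; origin under its centre
- front_tab (a point): middle of the outer face of the front finger tab, a flat 1.6 mm plate 24 mm wide (along y). As the clip bites, the tabs form a V: outer faces 15 mm apart near the rod, 30 mm at their upper ends 25 mm above the rod. Fully squeezed they are parallel, 14 mm over the outer faces, reach 28 mm above the rod, and are held flat against a hard stop
- back_tab (a point): middle of the outer face of the back finger tab. Squeezing fully takes 13 N at the tabs' upper ends, up to 22 N at their middle. Below the rod the 44 mm wide jaws bulge outward to 19 mm over all (27 mm when open): keep fingertips above the rod's axis
There are look-alikes about, which are no part of the job. Leave any red or yellow look-alike of the clip alone.

How it is judged (in metres and radians):
On the way:
1. the clip, squeezed open, has come up clear of the low card (value of joint clip_gape above 0.3 rad and z of clip in the frame of low_stand_edge above 0.033 m and contact force between clip and low_stand below 0.05 N), for 0.2 s.
At the end, for the whole second after the job is handed in: held by the fingers (over 3 N), gape over 0.4 rad; a lip each side of the tall card, over 4 mm from its mid-plane, 15 mm below the edge; rod within 7.5 mm above the edge, 15 mm of its middle, parallel within 0.2 rad; clip pushes 0.3-20 N on the card; at rest, stand upright, untouched by the robot (value of joint clip_gape above 0.4 rad and contact force between the fingers and clip above 3 N and z of each of front_lip, back_lip in the frame of tall_stand_edge below -0.015 m and z of clip in the frame of tall_stand_edge between 0.002 and 0.0075 m and y of clip in the frame of tall_stand_edge between -0.015 and 0.015 m and angle between the y axis of clip and the y axis of tall_stand, either way round below 0.2 rad and contact force between clip and tall_stand between 0.3 and 20 N and contact force between each of the arm, the fingers and tall_stand below 0.1 N and linear speed of clip below 0.02 m/s and angle between tall_stand's own z axis and vertical below 0.05 rad and ((x of front_lip in the frame of tall_stand_edge below -0.004 m and x of back_lip in the frame of tall_stand_edge above 0.004 m) or (x of back_lip in the frame of tall_stand_edge below -0.004 m and x of front_lip in the frame of tall_stand_edge above 0.004 m))); the arm keeps its last pose, push and grip.
It fails at once if a card stand is lifted or tipped (height (world z) of any of low_stand, tall_stand above 0.012 m or angle between any of low_stand, tall_stand's own z axis and vertical above 0.25 rad).
It fails at once if a card stand is dragged more than 30 mm (distance of any of low_stand, tall_stand from where it was at the start of the episode above 0.03 m).
It fails at once if the timer, the tally counter or the specimen cup is moved more than 25 mm (distance of any of timer, tally_counter, specimen_cup_a from where it was at the start of the episode above 0.025 m).
It also fails if it takes over 45 s, if anything falls off the work surface, if the arm or the gripper's body presses on something with over 40 N, if the wrist force passes 120 N, or if a joint passes its speed limit or range.

## Robot

A 6-joint arm with a two-finger parallel gripper is mounted at the origin on a cart in front of the work surface, level with it; the furniture and walls round the work are solid. World frame = base frame: x ahead of the robot, y to its left, z up, the work surface at z = 0. Lengths are in mm, angles in rad, forces in N, time in s.
With the tool pointing down it reaches from about 350 to 950 mm from the base axis. Payload 17.4 kg.
Tool frame: the origin (TCP) lies at the very end of the fingers, on their centre line; the grasp point (between the pads) lies 19 mm behind it; z points along the fingers, y is the line along which they close (so a half turn about z gives the same grasp; the last joint's range is limited). The gripper opens to 93 mm and grips with 3 to 60 N. Pads are 15 mm wide; open, the fingers measure 128 mm over their backs; the gripper's body (75 mm by 188 mm) begins 65 mm behind the grasp point.
Start: joints at [1.216, 0.116, 1.442, -0, 1.584, -0.038], TCP at [210.289, 641.413, 218.646] pointing down, gripper open.
Joint ranges: [-2.83, 2.83], [-0.83, 2.19], [0.07, 2.5], [-1.14, 4.28], [0.01, 3], [-2.97, 2.97]. Speed limits (rad/s): [1.89, 1.89, 2.22, 3.14, 3.14, 3.14].

## Interface

Orientations are given as a rotation vector (axis times angle).
In Python, from rig import robot gives the robot as it stands.
- The arm moves only by the tool play_rows, never from a script. Its argument "targets" is a list that holds one entry, the list of rows, each a list of 6 numbers: the shift along the tool's x, y, z in m, then the turn, a rotation vector about the tool's x, y, z in rad. A call has 1 to 8 rows; each row is the pose to reach, as a shift and turn from the pose commanded when the call began, along the tool's axes at that moment; what a row does not reach only later rows make up. A row lasts 1/10 s, in which the tool goes at most 50 mm and 8.59 degrees, less where a joint would pass 70% of its speed; a pose out of reach is approached as far as the arm can. A call with a gripper value outside its range is refused whole. "fingers" is the finger opening in m, from 0 to 0.093, set as the call begins (left out, the last holds). The fingers move at their own pace and stop on an object; the grip force is fixed at half the most. Time passes only in rows, so rows that repeat a pose let the fingers close. It gives the time, the measured TCP pose, the force, the opening and the grip force at its end, in the units of the state.
- robot.observe(): the state, without advancing time (a new reading comes with each control period).
- robot.snapshot(name): name is "side" or "top" or "wrist"; returns a dict with "frame" (384x512x3 uint8, red, green, blue), "intrinsics" (3x3 intrinsics, pixels), "dist" ([k1, k2, p1, p2, k3] as OpenCV has them; the pictures are not rectified), "R" (3x3) and "t" (3): a world point X has camera coordinates R X + t; the wrist camera has in their place "T_tool_cam" (4x4, takes a point from camera to tool coordinates, whose origin is the TCP and whose axes are the flange's). Camera axes: x right, y down, z forward; pixel columns grow to the right and rows downward; lengths in mm; the calibration is good to about 2 mm. A picture is of the moment at which its call begins: read the wrist's pose just before it. There is no depth.
- robot.sign_off(): hands the job in; it is judged then, once.
Trained networks look in a picture, given as the dict that the camera call returned (one of the last four; its "shot" number tells which), for a name from the list of things; names that differ only in an ending like _2 or _b are one class to them, and where a whole thing is asked for, a point or a joint stands for the part that bears it (a point fixed in the world has none). Each returns a list of dicts, best first, with "p" (0 to 1); they miss things now and then, are a little off and sometimes report something else, mostly with a low value. They report only what shows in the picture. A call takes as long as a camera call. They do not tell look-alikes from the thing itself.
- robot.look_for(picture, query): "extent" ([left, top, right, bottom] in pixels, round what is visible of it).
- robot.cut_out(picture, query): "pixels" (384x512 bool, what is visible of it) and "extent" ([left, top, right, bottom] in pixels, round what is visible of it).
- robot.mark_of(picture, query): "location" ([column, row] in pixels: a listed point, or the origin of a listed thing).
The state is a dict: "time_s": time; "joint_pos": joint angles; "qd": joint speeds; "tau": joint torques, N m; "tcp_pos": TCP position; "orientation": TCP orientation; "contact_force": force on the tool from outside, world axes, zero at the start; "wrist_torque": the same for the moment, N m; "grip_width": opening from 0.0 (shut) to 1.0 (fully open); "grasp_force": force on a finger pad.
Only numpy, scipy, OpenCV 4.12 (cv2) and the standard library are available. Lean on these libraries where they do the work, as an engineer would, in place of code of your own. Each camera call takes 0.05 s, during which the arm holds its last target. There are 200 camera calls.

## Working session

There is one attempt and no reset: what is moved stays moved. The work goes in short steps, Python scripts to look and compute and a tool call to move; the robot and the scene stay as the last step left them, time stands still between calls to the robot, and variables do not carry over. Pictures are saved under pics/ and viewed, at most 10 in all, crops included, and the job is handed in when it is done.

Besides the shell and the picture viewer there is one more tool, called after "Request:" by a JSON object that holds its "method" and its "body", one argument or row to a line. play_rows: Moves the arm, as the interface text tells. Its arguments: {"type":"object","properties":{"targets":{"type":"array"},"fingers":{"type":"number"}},"required":["targets"]}

```bash
mkdir -p pics
cat > h.py <<'E'
import numpy as np, cv2
from scipy.spatial.transform import Rotation as Ro
from rig import robot
def cam(s):
    if 'R' in s: return np.array(s['R']),np.array(s['t'])
    o=robot.observe(); T=np.eye(4);T[:3,:3]=Ro.from_rotvec(o['orientation']).as_matrix();T[:3,3]=o['tcp_pos']
    M=np.linalg.inv(T@np.array(s['T_tool_cam'])); return M[:3,:3],M[:3,3]
def ray(s,px,RT=None):
    R,t=RT or cam(s)
    u=cv2.undistortPoints(np.array([[px]],float),np.array(s['intrinsics']),np.array(s['dist']))[0,0]
    d=R.T@np.array([u[0],u[1],1]); return -R.T@t,d/np.linalg.norm(d)
def atz(s,px,z,RT=None):
    c,d=ray(s,px,RT); return c+d*(z-c[2])/d[2]
def tri(rs):
    A=0;b=0
    for c,d in rs:
        P=np.eye(3)-np.outer(d,d);A=A+P;b=b+P@c
    X=np.linalg.solve(A,b); return X,[np.linalg.norm((np.eye(3)-np.outer(d,d))@(X-c)) for c,d in rs]
def proj(s,X,RT=None):
    R,t=RT or cam(s)
    return cv2.projectPoints(np.array(X,float).reshape(-1,3),cv2.Rodrigues(R)[0],t,np.array(s['intrinsics']),np.array(s['dist']))[0][:,0]
E
python3 - <<'E'
from h import *
o=robot.observe(); print({k:np.round(v,3) for k,v in o.items()})
S={n:robot.snapshot(n) for n in('side','top','wrist')}
cv2.imwrite('pics/a.png',cv2.resize(np.vstack([np.hstack([S['side']['frame'],S['top']['frame']]),np.hstack([S['wrist']['frame'],S['wrist']['frame']*0])])[:,:,::-1],(800,600)))
for n in S:
    if n!='wrist': print(n,-np.array(S[n]['R']).T@S[n]['t'])
    for q in('clip','low_stand_edge','tall_stand_edge','front_tab','back_tab','timer','tally_counter','specimen_cup_a','low_stand','tall_stand'):
        print(n,q,[(np.round(r['location']).tolist(),round(r['p'],2)) for r in robot.mark_of(S[n],q)][:4])
    print(n,'clip ext',[(np.round(r['extent']).tolist(),round(r['p'],2)) for r in robot.look_for(S[n],'clip')])
E
```

```text
{'time_s': np.float64(0.0), 'joint_pos': array([ 1.216,  0.117,  1.442,  0.   ,  1.584, -0.038]), 'qd': array([-0.001, -0.001, -0.002,  0.   , -0.   , -0.002]), 'tau': array([ 2.0000e-03, -7.2126e+01, -6.2264e+01,  7.8000e-02,  2.4000e-02,
       -0.0000e+00]), 'tcp_pos': array([210.196, 641.222, 217.879]), 'orientation': array([-4.960e-01, -3.102e+00,  2.000e-03]), 'contact_force': array([ 0.059, -0.662,  0.495]), 'wrist_torque': array([0.013, 0.005, 0.066]), 'grasp_force': np.float64(0.0), 'grip_width': np.float64(0.998)}
side [ 191.98874485 -525.3681932   559.14747052]
side clip [([208.0, 275.0], 0.82), ([261.0, 223.0], 0.67), ([276.0, 206.0], 0.61), ([266.0, 221.0], 0.59)]
side low_stand_edge [([266.0, 235.0], 0.69), ([202.0, 253.0], 0.45)]
side tall_stand_edge [([217.0, 169.0], 0.76)]
side front_tab [([274.0, 204.0], 0.78), ([212.0, 270.0], 0.69), ([259.0, 225.0], 0.59), ([269.0, 219.0], 0.52)]
side back_tab [([263.0, 219.0], 0.67), ([208.0, 265.0], 0.51), ([277.0, 199.0], 0.42)]
side timer [([306.0, 230.0], 0.61), ([262.0, 273.0], 0.26)]
side tally_counter [([202.0, 253.0], 0.6
[... 628 characters left out ...]
53.0, 194.0], 0.63), ([312.0, 209.0], 0.53), ([214.0, 152.0], 0.4)]
top timer [([263.0, 141.0], 0.89), ([261.0, 273.0], 0.56), ([317.0, 221.0], 0.2)]
top tally_counter [([260.0, 271.0], 0.64)]
top specimen_cup_a [([320.0, 139.0], 0.58)]
top low_stand [([315.0, 222.0], 0.85)]
top tall_stand [([212.0, 235.0], 0.83)]
top clip ext [([208.0, 149.0, 227.0, 170.0], 0.82), ([298.0, 208.0, 325.0, 222.0], 0.63), ([245.0, 181.0, 265.0, 196.0], 0.61), ([301.0, 203.0, 322.0, 214.0], 0.48)]
wrist clip []
wrist low_stand_edge []
wrist tall_stand_edge []
wrist front_tab []
wrist back_tab []
wrist timer []
wrist tally_counter []
wrist specimen_cup_a []
wrist low_stand []
wrist tall_stand []
wrist clip ext []
```

View pics/a.png

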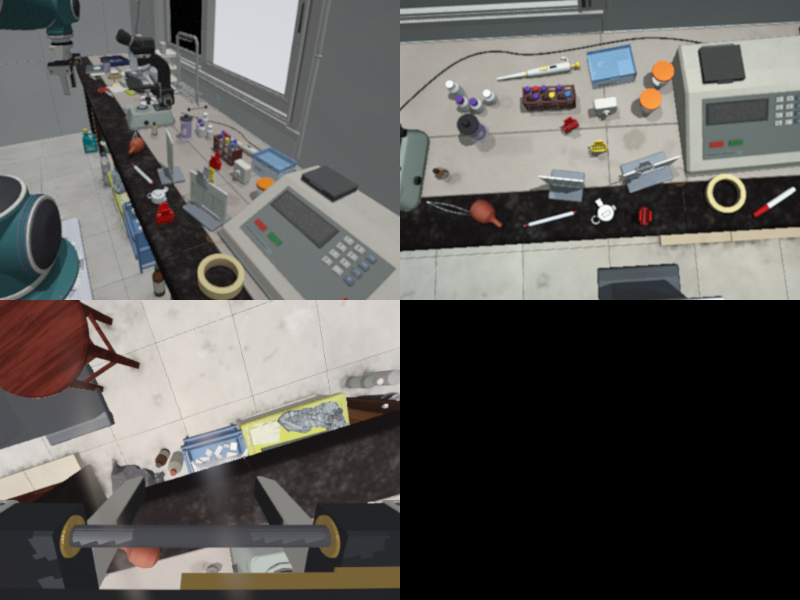

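Candidates for the clip in the top picture: the red one at (218,162), the yellow one at (255,190), another red one at (310,277), and the steel one on the low card at about (314,213). The description fits the steel one. The wrist shows only the floor and the bench edge. I'll check this in a close crop.

Run:
```python
from h import *
S={n:robot.snapshot(n) for n in('side','top')}
a=cv2.resize(S['top']['frame'][180:260,170:370],(800,320),interpolation=cv2.INTER_CUBIC)
b=cv2.resize(S['side']['frame'][155:300,180:340][:, :],(309,280),interpolation=cv2.INTER_CUBIC)
c=cv2.resize(S['side']['frame'][205:265,235:305],(327,280),interpolation=cv2.INTER_CUBIC)
im=np.zeros((600,800,3),np.uint8);im[:320]=a;im[320:,:309]=b;im[320:,320:647]=c
cv2.imwrite('pics/b.png',im[:,:,::-1])
t,s=S['top'],S['side']
print('clip',tri([ray(t,(314,215)),ray(s,(261,223))]),atz(t,(314,215),118))
print('tall',tri([ray(t,(205,228)),ray(s,(217,169))]),atz(t,(205,228),157))
for n,q in((t,'low_stand'),(t,'tall_stand')):
    m=robot.cut_out(n,q); print(q,[(r['extent'],round(r['p'],2)) for r in m])
for n,p,z in(('timer',(263,141),64),('tally',(260,271),12),('cup',(320,139),64),('low',(315,222),0),('tall',(212,235),0)): print(n,atz(t,p,z).round())
```

```text
clip (array([481.94183561,  30.70113665, 128.88867643]), [np.float64(2.866064008383421), np.float64(2.866064008383543)]) [480.81616835  30.41613872 118.        ]
tall (array([463.31966461, 233.59148504, 168.48954085]), [np.float64(2.2486069258915373), np.float64(2.2486069258915475)]) [462.6669525 235.3769871 157.       ]
low_stand [([284.1, 195.6, 354.5, 250.1], 0.93), ([298.4, 205.3, 323.3, 223.3], 0.16)]
tall_stand [([178.3, 217.0, 237.0, 258.2], 0.7)]
timer [650. 118.  64.]
tally [385. 139.  12.]
cup [648.  -2.  64.]
low [483.  15.   0.]
tall [468. 237.   0.]
```

View pics/b.png

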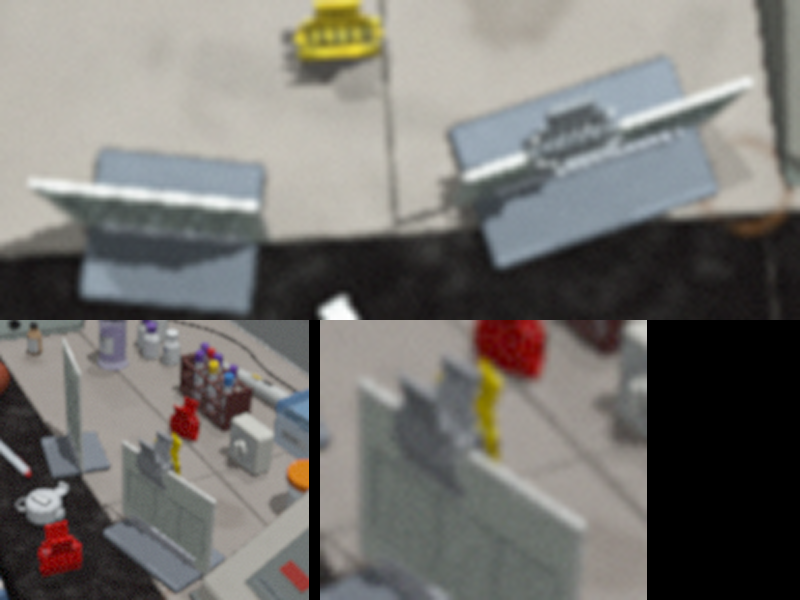

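The crop confirms it: a steel clip straddles the low card's edge at about top px (313,213), and the yellow and red ones stand apart from it. Next I'll work out the edge lines and the approach pose.

```bash
cat >> h.py <<'E'
def goal(p,yaw):
    """print row (tool axes) from present measured pose to p (mm) pointing down with tool y at yaw (mod pi)"""
    o=robot.observe(); R0=Ro.from_rotvec(o['orientation']); best=None
    for k in(0,np.pi):
        y=np.array([np.cos(yaw+k),np.sin(yaw+k),0]); z=np.array([0,0,-1.]); x=np.cross(y,z)
        R=Ro.from_matrix(np.c_[x,y,z]); r=(R0.inv()*R).as_rotvec()
        if best is None or np.linalg.norm(r)<np.linalg.norm(best): best=r
    print('row',np.round(np.r_[R0.inv().apply((np.array(p)-o['tcp_pos'])/1000),best],4).tolist(),'joints',np.round(o['joint_pos'],2),'z',np.round(o['tcp_pos'],1))
E
python3 - <<'E'
from h import *
t=robot.snapshot('top');s=robot.snapshot('side')
L=[atz(t,p,114) for p in((286.25,224.25),(357.5,200.75))];T=[atz(t,p,157) for p in((178,226),(234.5,231.75))]
for n,(a,b) in(('low',L),('tall',T)):
    d=b-a; print(n,a.round(1),b.round(1),'len',np.linalg.norm(d),'mid',((a+b)/2).round(1),'yaw edge',np.arctan2(d[1],d[0]))
w=robot.snapshot('wrist'); print(np.round(w['T_tool_cam'],3).tolist(), np.round(w['intrinsics'],1).tolist())
d=L[1]-L[0]
goal([482,30,235],np.arctan2(d[1],d[0])+np.pi/2)
for m in robot.mark_of(s,'clip')[:3]: print(m)
print(proj(s,[[482,30,118.5]]))
E
```

```text
low [466.6  84.4 114. ] [504.3 -56.3 114. ] len 145.6453208210878 mid [485.5  14.  114. ] yaw edge -1.3089384689288102
tall [469.1 284.3 157. ] [452.7 182.1 157. ] len 103.51318830838852 mid [460.9 233.2 157. ] yaw edge -1.7299788472875208
[[-0.001, -0.957, -0.29, 80.947], [1.0, -0.0, -0.001, 0.186], [0.001, -0.29, 0.957, -164.909], [0.0, 0.0, 0.0, 1.0]] [[274.1, 0.0, 255.6], [0.0, 274.1, 194.2], [0.0, 0.0, 1.0]]
row [-0.4487, -0.4963, -0.0163, -0.0001, 0.0, 0.9922] joints [ 1.22  0.12  1.44  0.    1.58 -0.04] z [210.3 641.4 218.6]
{'location': [273.9, 207.1], 'p': 0.84}
{'location': [258.2, 228.3], 'p': 0.77}
{'location': [207.6, 276.6], 'p': 0.76}
[[259.72607363 227.49398553]]
```

Request:
{"method": "play_rows", "body": {
  "targets": [
    [[-0.03, -0.033, -0.02, 0, 0, 0.14], [-0.06, -0.066, -0.02, 0, 0, 0.28], [-0.09, -0.099, -0.02, 0, 0, 0.42], [-0.12, -0.132, -0.02, 0, 0, 0.56], [-0.15, -0.165, -0.02, 0, 0, 0.7], [-0.18, -0.198, -0.02, 0, 0, 0.84], [-0.21, -0.232, -0.02, 0, 0, 0.96], [-0.24, -0.265, -0.02, 0, 0, 0.992]]
  ],
  "fingers": 0.06
}}

```text
time_s: 3.0
tcp_pos: [356.0, 313.1, 238.8]
orientation: [1.918, 2.488, 0.001]
contact_force: [1.1, -0.1, -1.2]
grip_width: 0.647
grasp_force: 0.0
```

Run:
```python
from h import *
goal([482,30,235],-1.309+np.pi/2)
```

```text
row [-0.3059, 0.0497, 0.0038, 0.0006, -0.0002, -0.0042] joints [ 0.67 -0.34  1.82 -0.    1.65  0.41] z [356.  313.1 238.8]
```

Request:
{"method": "play_rows", "body": {
  "targets": [
    [[-0.045, 0.007, 0, 0, 0, 0], [-0.09, 0.014, 0, 0, 0, 0], [-0.135, 0.021, 0, 0, 0, 0], [-0.18, 0.028, 0, 0, 0, 0], [-0.225, 0.036, 0, 0, 0, 0], [-0.27, 0.044, 0.002, 0, 0, 0], [-0.306, 0.05, 0.004, 0, 0, -0.004], [-0.306, 0.05, 0.004, 0, 0, -0.004]]
  ]
}}

```text
time_s: 3.8
tcp_pos: [484.2, 29.0, 234.1]
orientation: [-1.912, -2.493, 0.002]
contact_force: [-0.8, 0.2, 0.3]
grip_width: 0.649
grasp_force: 0.0
```

Run:
```python
from h import *
goal([482,30,235],-1.309+np.pi/2)
w=robot.snapshot('wrist'); RT=cam(w)
f=w['frame'].copy()
for q in('clip','front_tab','back_tab','low_stand_edge'):
    for m in robot.mark_of(w,q)[:3]:
        z={'clip':118.5,'low_stand_edge':114}.get(q,131); print(q,np.round(m['location']),round(m['p'],2),atz(w,m['location'],z,RT).round(1))
for m in robot.look_for(w,'clip')[:2]: print(m)
print(proj(w,[[482,30,118.5],[466.6,84.4,114],[504.3,-56.3,114]],RT))
cv2.imwrite('pics/c.png',cv2.resize(f[:,:,::-1],(800,600)))
```

```text
row [0.0016, -0.0019, -0.0009, -0.0009, 0.0005, 0.0005] joints [ 0.01 -0.31  1.81 -0.    1.64 -0.25] z [484.2  29.  234.1]
clip [406.  58.] 0.76 [585.8 192.2 118.5]
clip [255. 185.] 0.63 [481.2  36.2 118.5]
clip [174. 145.] 0.59 [390.8  55.2 118.5]
front_tab [398.  59.] 0.93 [573.3 185.6 131. ]
front_tab [167. 159.] 0.73 [389.5  42.5 131. ]
front_tab [242. 191.] 0.68 [469.4  30.2 131. ]
back_tab [266. 186.] 0.94 [491.2  40.8 131. ]
back_tab [329.  99.] 0.73 [525.1 137.1 131. ]
back_tab [422.  55.] 0.57 [593.1 193.8 131. ]
low_stand_edge [257. 203.] 0.91 [488.8  15.7 114. ]
{'extent': [239.9, 162.3, 273.7, 206.3], 'p': 0.96}
{'extent': [389.2, 39.5, 429.3, 78.5], 'p': 0.85}
[[254.17277661 190.72090001]
 [253.36322459 136.39512848]
 [253.59667328 262.41733705]]
```

View pics/c.png

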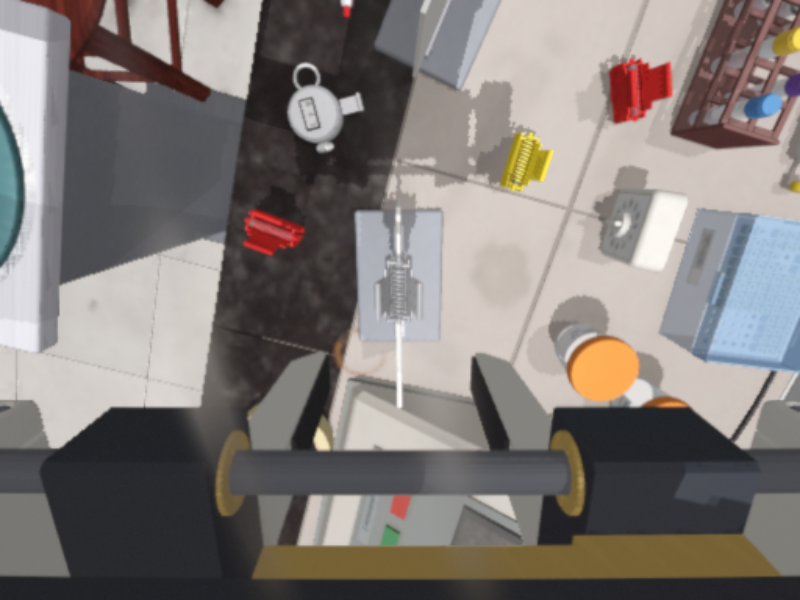

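The picture shows the card running vertically at col ≈255, in line with the gripper's centre plane. The steel clip is at about (255,184), roughly 6 mm ahead along tool x. I'll descend partway and check again.

Request:
{"method": "play_rows", "body": {
  "targets": [
    [[0.003, 0, 0.02, 0, 0, 0], [0.006, 0, 0.045, 0, 0, 0], [0.006, 0, 0.06, 0, 0, 0], [0.006, 0, 0.06, 0, 0, 0], [0.006, 0, 0.06, 0, 0, 0]]
  ]
}}

```text
time_s: 4.6
tcp_pos: [481.9, 38.3, 175.4]
orientation: [1.906, 2.497, 0.0]
contact_force: [-0.7, -0.0, 1.0]
grip_width: 0.646
grasp_force: 0.0
```

Run:
```python
from h import *
goal([482,30,124],-1.309+np.pi/2)
w=robot.snapshot('wrist'); RT=cam(w)
f=w['frame'].copy()
for q,z in (('clip',118.5),('front_tab',131),('back_tab',131),('low_stand_edge',114)):
    for m in robot.mark_of(w,q)[:2]: print(q,np.round(m['location']),round(m['p'],2),atz(w,m['location'],z,RT).round(1))
o=robot.observe();Rm=Ro.from_rotvec(o['orientation']).as_matrix();P=np.array(o['tcp_pos'])
A=[P+[0,0,118.5-P[2]]+Rm@[dx,0,0] for dx in(-10,0,10)]
print(proj(w,A,RT),proj(w,[P],RT))
cv2.imwrite('pics/d.png',cv2.resize(f[90:270,135:375][:,:,::-1],(800,600),interpolation=cv2.INTER_CUBIC))
```

```text
row [-0.008, -0.0021, 0.0514, 0.0004, 0.0001, 0.0048] joints [ 0.03 -0.3   1.9  -0.    1.54 -0.24] z [481.9  38.3 175.4]
clip [431.  58.] 0.85 [576.5 187.7 118.5]
clip [254. 213.] 0.73 [481.8  35.  118.5]
front_tab [154. 178.] 0.87 [396.7  46.8 131. ]
front_tab [426.  59.] 0.85 [566.6 181.9 131. ]
back_tab [159. 154.] 0.83 [397.3  66.7 131. ]
back_tab [342. 109.] 0.67 [520.9 134.7 131. ]
low_stand_edge [256. 235.] 0.93 [488.8  13.1 114. ]
low_stand_edge [251. 211.] 0.54 [479.1  33.7 114. ]
[[255.64886936 220.28480081]
 [255.64734405 209.50296408]
 [255.64578023 198.45143447]] [[255.78038647 239.04362361]]
```

View pics/d.png

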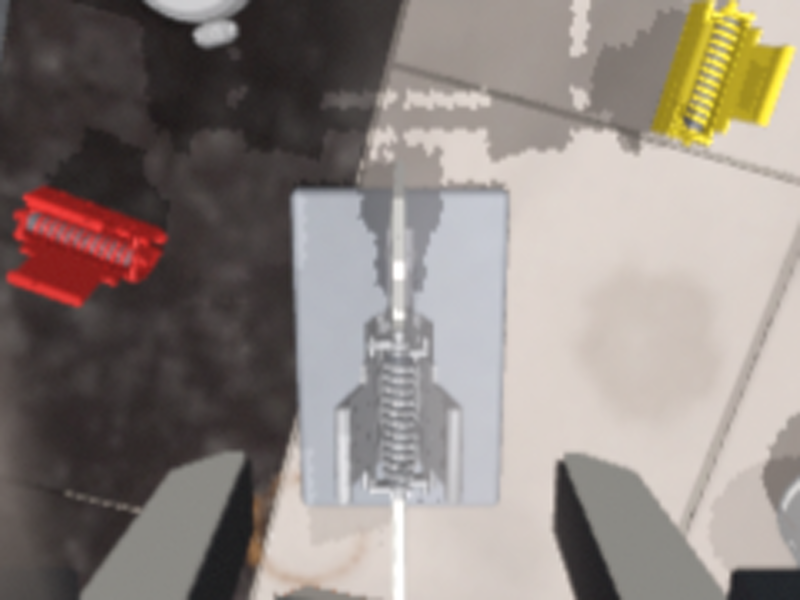

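The picture shows the clip's coil centre at px (254.5,214) and the tabs symmetric about col 254.8. The tool's foot point is at (255.6,209.5), so I correct x by about −4 mm and y by −0.7 mm, then go down around the tabs.

Request:
{"method": "play_rows", "body": {
  "targets": [
    [[-0.004, -0.0007, 0.0, 0, 0, 0], [-0.004, -0.0007, 0.02, 0, 0, 0], [-0.004, -0.0007, 0.04, 0, 0, 0], [-0.004, -0.0007, 0.05, 0, 0, 0], [-0.004, -0.0007, 0.05, 0, 0, 0], [-0.004, -0.0007, 0.05, 0, 0, 0]]
  ]
}}

```text
time_s: 5.45
tcp_pos: [482.4, 33.9, 125.4]
orientation: [1.907, 2.496, 0.0]
contact_force: [0.2, -0.5, 1.3]
grip_width: 0.641
grasp_force: 0.0
```

Request:
{"method": "play_rows", "body": {
  "targets": [
    [[0, 0, 0, 0, 0, 0], [0, 0, 0, 0, 0, 0], [0, 0, 0, 0, 0, 0], [0, 0, 0, 0, 0, 0], [0, 0, 0, 0, 0, 0], [0, 0, 0, 0, 0, 0], [0, 0, 0, 0, 0, 0], [0, 0, 0, 0, 0, 0]]
  ],
  "fingers": 0.0
}}

```text
time_s: 6.25
tcp_pos: [483.5, 34.2, 127.6]
orientation: [1.905, 2.494, 0.005]
contact_force: [-1.8, 1.7, 23.7]
grip_width: 0.15
grasp_force: 30.0
```

Run:
```python
from h import *
o=robot.observe(); print({k:np.round(v,3) for k,v in o.items()})
s=robot.snapshot('side');w=robot.snapshot('wrist')
im=np.zeros((600,800,3),np.uint8);im[:,:400]=cv2.resize(s['frame'][190:280,230:290],(400,600),interpolation=cv2.INTER_CUBIC)
im[:,400:]=cv2.resize(w['frame'][150:300,205:305],(400,600),interpolation=cv2.INTER_CUBIC)
cv2.imwrite('pics/e.png',im[:,:,::-1])
```

```text
{'time_s': np.float64(6.25), 'joint_pos': array([ 0.018, -0.275,  1.957,  0.   ,  1.454, -0.248]), 'qd': array([ 0.001, -0.002, -0.001,  0.001,  0.   ,  0.001]), 'tau': array([-9.1500e-01, -2.6810e+01, -4.8253e+01, -4.4000e-01, -8.5100e-01,
        4.0000e-03]), 'tcp_pos': array([483.456,  34.205, 127.554]), 'orientation': array([1.905, 2.494, 0.005]), 'contact_force': array([-1.767,  1.714, 23.707]), 'wrist_torque': array([ 0.231,  0.566, -0.   ]), 'grasp_force': np.float64(30.02), 'grip_width': np.float64(0.15)}
```

View pics/e.png

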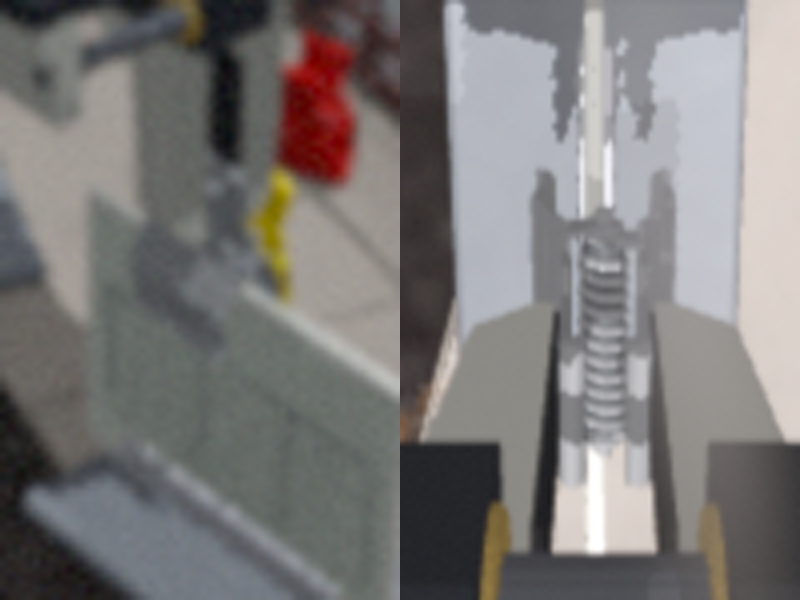

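The clip is squeezed to 14 mm, so the tabs are parallel and the jaws stand clear of the card in the wrist view, centred at about col 256. Now I lift straight up.

Request:
{"method": "play_rows", "body": {
  "targets": [
    [[0, 0, -0.005, 0, 0, 0], [0, 0, -0.015, 0, 0, 0], [0, 0, -0.03, 0, 0, 0], [0, 0, -0.045, 0, 0, 0], [0, 0, -0.06, 0, 0, 0], [0, 0, -0.075, 0, 0, 0], [0, 0, -0.09, 0, 0, 0], [0, 0, -0.1, 0, 0, 0]]
  ]
}}

```text
time_s: 7.15
tcp_pos: [482.4, 34.0, 226.4]
orientation: [1.907, 2.496, 0.001]
contact_force: [0.5, 1.1, 0.2]
grip_width: 0.146
grasp_force: 30.0
```

Run:
```python
from h import *
o=robot.observe(); print({k:np.round(o[k],2) for k in('contact_force','grip_width','grasp_force','tcp_pos')})
w=robot.snapshot('wrist');RT=cam(w); s=robot.snapshot('side')
for q,z in (('clip',o['tcp_pos'][2]-9),('tall_stand_edge',157),('low_stand_edge',114)):
    for m in robot.mark_of(w,q)[:2]: print(q,np.round(m['location']),round(m['p'],2),atz(w,m['location'],z,RT).round(1))
goal([461,233,235],-1.730+np.pi/2)
```

```text
{'contact_force': array([0.51, 1.1 , 0.16]), 'grip_width': np.float64(0.15), 'grasp_force': np.float64(29.96), 'tcp_pos': array([482.36,  33.96, 226.42])}
clip [259. 234.] 0.87 [485.1  33.7 217.4]
clip [406.  62.] 0.8 [539.5 162.  217.4]
tall_stand_edge [210.  69.] 0.56 [417.9 133.6 157. ]
low_stand_edge [253. 210.] 0.63 [485.9  12.8 114. ]
low_stand_edge [265. 219.] 0.45 [501.4   5.6 114. ]
row [0.1976, 0.0321, -0.011, -0.0009, 0.0, 0.4252] joints [ 0.02 -0.31  1.83 -0.    1.62 -0.25] z [482.  34. 224.]
```

The clip is held and clear of the low card. On to above the tall card.

Request:
{"method": "play_rows", "body": {
  "targets": [
    [[0.02, 0.003, -0.008, 0, 0, 0.05], [0.05, 0.008, -0.01, 0, 0, 0.12], [0.085, 0.014, -0.01, 0, 0, 0.2], [0.12, 0.02, -0.01, 0, 0, 0.28], [0.155, 0.026, -0.01, 0, 0, 0.36], [0.18, 0.03, -0.01, 0, 0, 0.4], [0.198, 0.032, -0.01, 0, 0, 0.425], [0.198, 0.032, -0.01, 0, 0, 0.425]]
  ]
}}

```text
time_s: 8.2
tcp_pos: [460.3, 234.9, 233.6]
orientation: [-2.389, -2.039, 0.002]
contact_force: [-0.1, -1.7, -0.7]
grip_width: 0.146
grasp_force: 30.0
```

Run:
```python
from h import *
robot.snapshot('top')
o=robot.observe(); print({k:np.round(o[k],2) for k in('contact_force','grip_width','grasp_force','tcp_pos')})
w=robot.snapshot('wrist');RT=cam(w); t=robot.snapshot('top')
for q,z in (('clip',o['tcp_pos'][2]-9),('tall_stand_edge',157),):
    for m in robot.mark_of(w,q)[:2]: print(q,np.round(m['location']),round(m['p'],2),atz(w,m['location'],z,RT).round(1))
goal([461,233,235],-1.730+np.pi/2)
Rm=Ro.from_rotvec(o['orientation']).as_matrix();P=np.array(o['tcp_pos'])
print(proj(w,[P+[0,0,157-P[2]]+Rm@[dx,0,0] for dx in(-50,-15,0,15,50)],RT).round(1))
im=np.zeros((600,800,3),np.uint8)
im[:]=cv2.resize(w['frame'][60:300,96:416],(800,600),interpolation=cv2.INTER_CUBIC)
cv2.imwrite('pics/f.png',im[:,:,::-1])
```

```text
{'contact_force': array([-0.03, -0.16, -1.27]), 'grip_width': np.float64(0.15), 'grasp_force': np.float64(29.96), 'tcp_pos': array([460.57, 233.89, 233.7 ])}
clip [256. 228.] 0.69 [461.4 237.  224.7]
clip [328. 224.] 0.69 [510.6 232.5 224.7]
tall_stand_edge [256. 200.] 0.59 [461.5 234.9 157. ]
row [0.0004, -0.0002, -0.0005, -0.0001, 0.0002, -0.0003] joints [ 0.42 -0.24  1.75 -0.    1.63  0.58] z [461.1 232.6 234.5]
[[255.6 249.7]
 [255.6 216.5]
 [255.5 201.4]
 [255.5 185.8]
 [255.5 147.3]]
```

View pics/f.png

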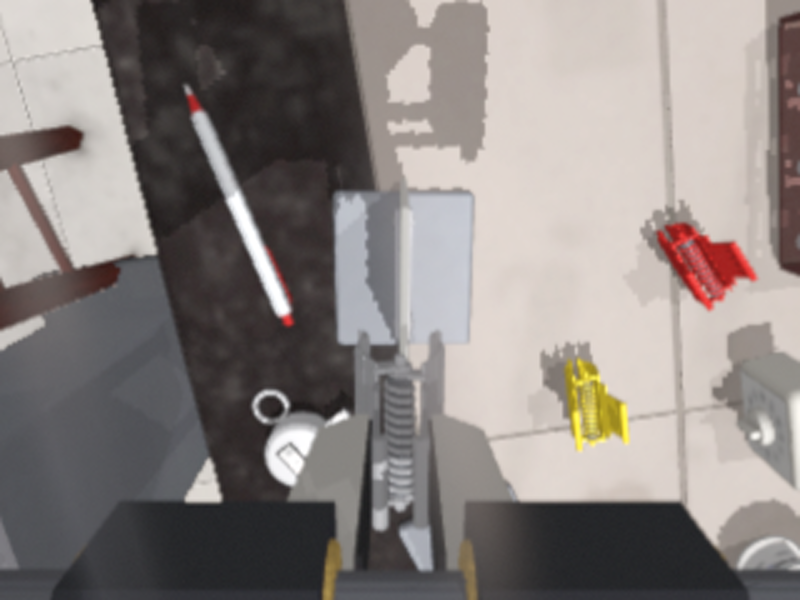

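The card's edge shows at px col ≈258 against the clip centre at ≈255.6, so I shift +2 mm in tool y and lower the jaws over it.

Request:
{"method": "play_rows", "body": {
  "targets": [
    [[0, 0.001, 0, 0, 0, 0], [0, 0.002, 0, 0, 0, 0], [0, 0.002, 0.01, 0, 0, 0], [0, 0.002, 0.02, 0, 0, 0], [0, 0.002, 0.025, 0, 0, 0], [0, 0.002, 0.03, 0, 0, 0], [0, 0.002, 0.03, 0, 0, 0]]
  ]
}}

```text
time_s: 9.15
tcp_pos: [462.7, 233.0, 203.7]
orientation: [-2.391, -2.038, 0.002]
contact_force: [1.4, -0.0, -0.0]
grip_width: 0.147
grasp_force: 30.0
```

Run:
```python
from h import *
robot.snapshot('top')
o=robot.observe(); print({k:np.round(o[k],2) for k in('contact_force','wrist_torque','grip_width','tcp_pos')})
w=robot.snapshot('wrist');RT=cam(w); s=robot.snapshot('side')
for q,z in (('clip',o['tcp_pos'][2]-9),('tall_stand_edge',157),):
    for m in robot.mark_of(w,q)[:2]: print(q,np.round(m['location']),round(m['p'],2),atz(w,m['location'],z,RT).round(1))
im=np.zeros((600,800,3),np.uint8)
im[:,400:]=cv2.resize(w['frame'][120:270,206:306],(400,600),interpolation=cv2.INTER_CUBIC)
im[:,:400]=cv2.resize(s['frame'][110:245,175:265],(400,600),interpolation=cv2.INTER_CUBIC)
cv2.imwrite('pics/g.png',im[:,:,::-1])
```

```text
{'contact_force': array([-0.25,  0.22, -0.7 ]), 'wrist_torque': array([-0.04,  0.03,  0.04]), 'grip_width': np.float64(0.14), 'tcp_pos': array([462.85, 233.1 , 204.35])}
clip [332. 232.] 0.91 [515.1 225.4 195.4]
clip [256. 232.] 0.89 [462.8 234.  195.4]
tall_stand_edge [254. 212.] 0.56 [461.5 234.9 157. ]
```

View pics/g.png

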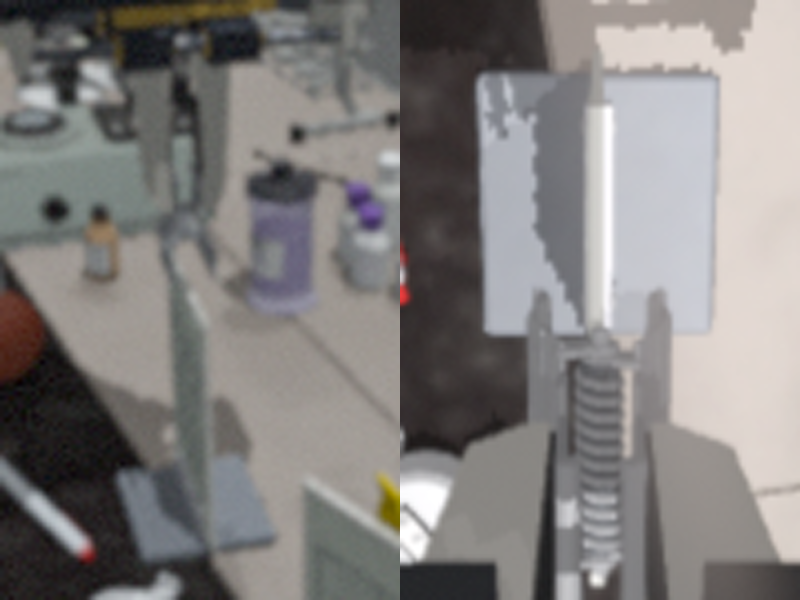

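The wrist crop shows the card's edge (col 600) centred between the open jaws (530–670), and the side crop shows the jaws straddling the card top. I carry on down.

Request:
{"method": "play_rows", "body": {
  "targets": [
    [[0, 0, 0.008, 0, 0, 0], [0, 0, 0.016, 0, 0, 0], [0, 0, 0.022, 0, 0, 0], [0, 0, 0.026, 0, 0, 0], [0, 0, 0.028, 0, 0, 0], [0, 0, 0.028, 0, 0, 0]]
  ]
}}

```text
time_s: 10.0
tcp_pos: [462.9, 233.1, 176.4]
orientation: [-2.391, -2.038, 0.001]
contact_force: [1.4, 0.2, -0.8]
grip_width: 0.143
grasp_force: 30.0
```

Request:
{"method": "play_rows", "body": {
  "targets": [
    [[0, 0, 0.0015, 0, 0, 0], [0, 0, 0.003, 0, 0, 0], [0, 0, 0.003, 0, 0, 0]]
  ]
}}

```text
time_s: 10.3
tcp_pos: [462.9, 233.1, 173.5]
orientation: [2.391, 2.038, -0.0]
contact_force: [0.3, -0.4, -0.9]
grip_width: 0.145
grasp_force: 30.0
```

Request:
{"method": "play_rows", "body": {
  "targets": [
    [[0, 0, 0.001, 0, 0, 0], [0, 0, 0.002, 0, 0, 0], [0, 0, 0.002, 0, 0, 0]]
  ]
}}

```text
time_s: 10.6
tcp_pos: [462.9, 233.1, 171.5]
orientation: [-2.391, -2.038, 0.0]
contact_force: [-0.2, 0.8, -0.6]
grip_width: 0.141
grasp_force: 30.0
```

Request:
{"method": "play_rows", "body": {
  "targets": [
    [[0, 0, 0.0005, 0, 0, 0], [0, 0, 0.001, 0, 0, 0], [0, 0, 0.001, 0, 0, 0]]
  ]
}}

```text
time_s: 10.9
tcp_pos: [463.0, 233.1, 170.9]
orientation: [2.391, 2.038, 0.0]
contact_force: [-0.7, -0.2, 2.8]
grip_width: 0.145
grasp_force: 30.0
```

Request:
{"method": "play_rows", "body": {
  "targets": [
    [[0, 0, 0.0005, 0, 0, 0], [0, 0, 0.001, 0, 0, 0], [0, 0, 0.001, 0, 0, 0]]
  ]
}}

```text
time_s: 11.2
tcp_pos: [463.1, 233.2, 170.8]
orientation: [2.391, 2.038, 0.002]
contact_force: [-4.1, -1.9, 10.1]
grip_width: 0.143
grasp_force: 30.0
```

The edge met the barrel at TCP z ≈ 171, where it should be. I'll ease off slightly and check.

Request:
{"method": "play_rows", "body": {
  "targets": [
    [[0, 0, -0.0003, 0, 0, 0], [0, 0, -0.0003, 0, 0, 0], [0, 0, -0.0003, 0, 0, 0], [0, 0, -0.0003, 0, 0, 0]]
  ]
}}

```text
time_s: 11.6
tcp_pos: [463.1, 233.2, 170.8]
orientation: [2.391, 2.038, 0.001]
contact_force: [-2.9, -1.6, 8.4]
grip_width: 0.142
grasp_force: 30.0
```

Run:
```python
from h import *
for i in range(4):
    w=robot.snapshot('wrist');o=robot.observe(); print({k:np.round(o[k],2).tolist() for k in('contact_force','wrist_torque','grip_width','grasp_force','tcp_pos')})
RT=cam(w); s=robot.snapshot('side')
for m in robot.mark_of(w,'tall_stand_edge')[:2]+robot.mark_of(w,'clip')[:2]: print(m)
im=np.zeros((600,800,3),np.uint8)
im[:,400:]=cv2.resize(w['frame'][120:270,206:306],(400,600),interpolation=cv2.INTER_CUBIC)
im[:,:400]=cv2.resize(s['frame'][130:235,185:255],(400,600),interpolation=cv2.INTER_CUBIC)
cv2.imwrite('pics/i.png',im[:,:,::-1])
```

```text
{'contact_force': [-3.46, -1.09, 8.74], 'wrist_torque': [-0.28, 0.64, -0.04], 'grip_width': 0.15, 'grasp_force': 29.98, 'tcp_pos': [463.08, 233.17, 170.82]}
{'contact_force': [-1.97, -0.98, 8.56], 'wrist_torque': [-0.31, 0.64, -0.03], 'grip_width': 0.15, 'grasp_force': 29.98, 'tcp_pos': [463.08, 233.16, 170.84]}
{'contact_force': [-3.66, -2.34, 8.73], 'wrist_torque': [-0.33, 0.69, 0.02], 'grip_width': 0.15, 'grasp_force': 29.98, 'tcp_pos': [463.06, 233.19, 170.83]}
{'contact_force': [-2.91, -1.08, 8.03], 'wrist_torque': [-0.25, 0.65, 0.0], 'grip_width': 0.15, 'grasp_force': 29.98, 'tcp_pos': [463.07, 233.18, 170.84]}
{'location': [392.2, 173.8], 'p': 0.87}
{'location': [339.6, 242.8], 'p': 0.86}
```

View pics/i.png

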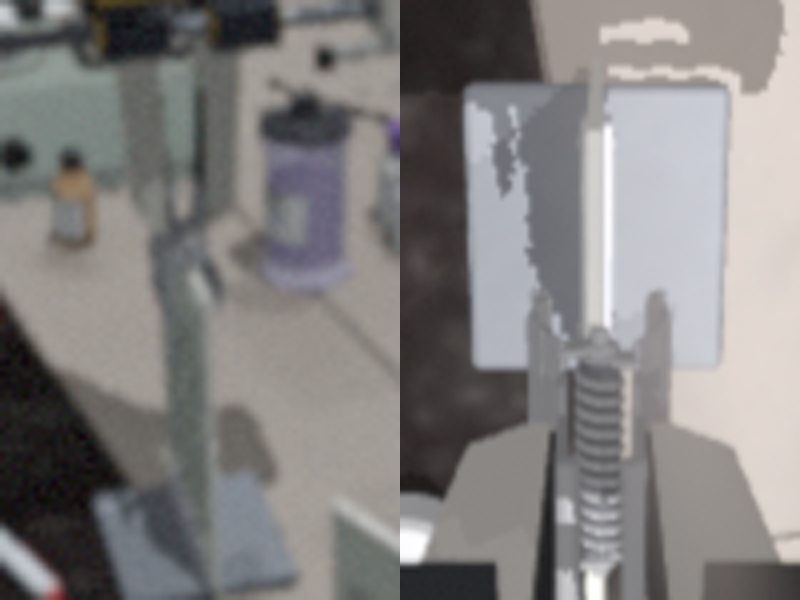

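The clip is home and centred: barrel on the edge, jaws clear of both faces, a steady push of about 8.5 N and a 30 N grip. I hand it in.

```bash
python3 -c "
from rig import robot
print(robot.sign_off())"
```

```text
the job is handed in; nothing more can be done
None
```

The job is handed in, with no verdict returned: the steel clip came off the low card and is held squeezed fully open over about the middle of the tall card's top edge, jaws clear of both faces, barrel home on the edge with a steady push of about 8.5 N.

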